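Cure the lacquered bar over the lamp

ROBOT

A 7-joint arm with a two-finger parallel gripper is mounted at the origin on a cart in front of the work surface, level with it; the furniture and walls round the work are solid. World frame = base frame: x ahead of the robot, y to its left, z up, the work surface at z = 0. Lengths are in m, angles in degrees, forces in N, time in s.
With the tool pointing down it reaches from about 0.425 to 0.95 m from the base axis. Payload 4.7 kg.
Tool frame: the origin (TCP) lies on the centre line of the jaws, within the pads' length; the fingertips stand ctrl.tcp_to_tips ahead of it and the grasp point (between the pads) is the TCP (ctrl.tcp_to_tips is the distance from the TCP to the fingertips, in m); z points along the fingers, y is the line along which they close (so a half turn about z gives the same grasp; the last joint's range is limited). The gripper opens to 87 mm and grips with 3 to 60 N. Pads are 19 mm wide; open, the fingers measure 117 mm over their backs; the gripper's body (75 mm by 190 mm) begins 51 mm behind the grasp point.
Start: joints at [-68.234, 26.849, -2.785, 87.806, 1.381, 65.374, -4.715], TCP at [0.268, 0.619, 0.242] pointing down, gripper open.
Joint ranges: [-148.3, 148.3], [-19.14, 114.17], [-79.39, 73.82], [5.75, 140.21], [-59.74, 239.74], [12.07, 113.84], [-152.46, 152.46]. Speed limits (degrees/s): [147.25, 147.25, 180, 180, 180, 180, 180].

INTERFACE

Orientations are given as a 3x3 rotation matrix whose columns are the frame's x, y, z axes.
In Python, from station import ctrl, imaging, ticket, monitor gives the robot as it stands (ctrl), with the cameras (imaging), the job (ticket) and the readings (monitor).
- The arm moves only by the shell command python3 steer.py, which reads ROWS from standard input. ROWS is one flat JSON list of numbers that holds 1 to 5 rows one after another, with no inner brackets; each row has 7 numbers: a rotation vector rx, ry, rz in fractions of the full range, 1 being 180 degrees, then dx, dy, dz in normalised numbers (1 is 0.4 m), then the opening from 0.0 (shut) to 1.0 (fully open); each row is the pose to reach, as a shift and turn from the pose commanded when the command began, along the tool's axes at that moment; what a row does not reach only later rows make up. A row lasts 1/12 s, in which the tool goes at most 0.0417 m and 7.16 degrees, less where a joint would pass 70% of its speed; a pose out of reach is approached as far as the arm can. The fingers move at their own pace and stop on an object; the grip force is fixed at half the most. Time passes only in rows, so rows that do not move let the fingers close. It prints the time, the measured TCP pose, the force, the opening and the grip force at its end. No shift or turn number may pass 1 either way. Input that does not fit is refused with a message, and nothing moves.
- monitor.observe(): the state, without advancing time (a new reading comes with each control period).
- imaging.capture(name): name is "side" or "top" or "wrist"; returns the picture (400x640x3 uint8, blue, green, red); there is no depth.
- imaging.camera_params(name): a dict with "fx", "fy", "cx", "cy" (pixels), "extrinsics" (4x4, takes a point from camera to world coordinates). Camera axes: x right, y down, z forward; pixel columns grow to the right and rows downward; lengths in m; the calibration is good to about 2 mm. A picture is of the moment at which its call begins: read the wrist's pose just before it. camera_params takes no time and is no camera call; for the wrist camera it gives the pose at the moment of the call.
- ticket.job_done(): hands the job in; it is judged then, once.
The state is a dict: "t": time; "joint_positions": joint angles; "qvel": joint speeds; "tau": joint torques, N m; "eef_pos": TCP position; "orientation": TCP orientation; "force": force on the tool from outside, world axes, zero at the start; "torque": the same for the moment, N m; "width": opening from 0.0 (shut) to 1.0 (fully open); "finger_force": force on a finger pad.
Only numpy, scipy, OpenCV 4.12 (cv2) and the standard library are available. Lean on these libraries where they do the work, as an engineer would, in place of code of your own. Each camera call takes 0.05 s, during which the arm holds its last target. There are 200 camera calls.

TASK

Start the curing lamp: turn its red spring-loaded start switch clockwise all the way to its stop and let go so that it springs back. Then lift the striped brown wood bar off its drying stand by its long edges, keep it level all the way, and hold it still over the lamp's violet glass, about 8 cm above it and lengthwise with it, so that the bar's whole underside lies over the glass. Hold it there for at least three seconds and finish still holding it in the air; the wet bar must not touch the lamp or the bench, and the pale bar, the red paint jar and the paint brush stay as they are.

Things in the scene. Friction and masses are not known exactly. Their poses are not given: they have to be found in the camera images.
- striped_bar: bar of striped brown wood, a box 50 x 130 x 18 mm (own x, y, z), 50 to 100 g; origin at the centre of its underside, y along its length, z up. Its underside rests 52 mm above the bench on the four points of a drying stand
- pale_bar: bar of plain pale wood, a box 32 x 110 x 32 mm (x, y, z), origin at the centre of its underside; rests on the other drying stand, to be left alone
- stand_a: drying stand, fixed: plywood base 46 x 110 x 12 mm (x, y, z) with four yellow cones, tops 52 mm above the bench, 22 mm apart across and 80 mm apart along its y; it carries the striped bar, which lies along it; origin at the centre of its underside on the bench
- stand_b: the other drying stand, the same as stand_a, fixed; it carries the pale bar. Which of the two stands is nearer to the robot changes
- lamp: curing lamp, fixed: flat grey case 250 x 120 mm (own x, y), top 50 mm above the bench; origin at the centre of its underside; the start switch is at its -x end, near the robot, 92 mm from the centre, and the glass fills most of the rest
- glass (a point): centre of the upper face of the lamp's violet glass window (170 mm along x, 90 mm along y), 50 mm above the bench; axes as the lamp's
- switch_grip (a point): on the vertical axis of the red start switch, at the height to grip, 73 mm above the bench; turns with the switch. Its x axis points along the grip bar, which is 42 mm long, 14 mm wide and stands from 58 mm to 84 mm above the bench, on a flat black collar 38 mm across
- start_switch (a joint): angle of the start switch: 0 at rest, grows clockwise as seen from above, stop at 1.05 rad (60 degrees); a spring of 0.05 N m at rest to 0.13 N m at the stop turns it back to 0 when it is let go
- red_pot: red paint jar with a white lid, 47 mm across, 50 mm tall, origin at the centre of its underside; to be left alone
- paint_brush: flat paint brush with a green handle, 42 x 215 x 12 mm, lying on the bench beyond the lamp, origin at the centre of its underside; to be left alone

How it is judged (in metres and radians):
On the way, in this order (a step that is already met when the one before it is completed fails the run):
1. the start switch is turned to its stop (beyond 0.97 rad) (value of joint start_switch above 0.97 rad), for 0.1 s.
2. the switch is let go and has sprung back (below 0.1 rad) (value of joint start_switch below 0.1 rad and contact force between the fingers and lamp below 0.3 N), for 0.2 s.
3. the striped bar is lifted clear of its stand (height (world z) of striped_bar above 0.075 m and contact force between striped_bar and stand_a below 0.1 N and contact force between striped_bar and stand_b below 0.1 N), for 0.1 s.
4. the striped bar is held level and still over the glass for 2.5 s (x of striped_bar in the frame of glass between -0.025 and 0.025 m and y of striped_bar in the frame of glass between -0.025 and 0.025 m and z of striped_bar in the frame of glass between 0.05 and 0.11 m and angle between the y axis of striped_bar and the x axis of glass, either way round below 0.35 rad and angle between striped_bar's own z axis and vertical below 0.12 rad and linear speed of striped_bar below 0.02 m/s and angular speed of striped_bar below 0.15 rad/s and contact force between the fingers and striped_bar above 2 N and contact force between striped_bar and lamp below 0.1 N and contact force between striped_bar and stand_a below 0.1 N and contact force between striped_bar and stand_b below 0.1 N), for 2.5 s.
At the end, for the whole second after the job is handed in: gripper holds the striped bar still and level (0.12 rad) over the lamp, underside 50-110 mm above the glass, centred within 25 mm along and across it, length within 0.35 rad of it, touching neither lamp nor stands; switch back at rest; pale bar (20 mm), jar and brush (30 mm) not moved (all of step 4 and value of joint start_switch below 0.1 rad and distance of pale_bar from where it was at the start of the episode below 0.02 m and distance of each of red_pot, paint_brush from where it was at the start of the episode below 0.03 m); the arm keeps its last pose, push and grip.
It fails at once if the striped bar tips more than 0.3 rad (angle between striped_bar's own z axis and vertical above 0.3 rad).
It fails at once if the striped bar falls or is put down on the bench (height (world z) of striped_bar below 0.04 m).
It fails at once if the striped bar touches the lamp (contact force between striped_bar and lamp above 0.3 N).
It fails at once if the pale bar, the paint jar or the paint brush is moved (distance of pale_bar from where it was at the start of the episode above 0.02 m or distance of any of red_pot, paint_brush from where it was at the start of the episode above 0.03 m).
It also fails if it takes over 61 s, if anything falls off the work surface, if the arm or the gripper's body presses on something with over 40 N, if the wrist force passes 120 N, or if a joint passes its speed limit or range.

## Working session

There is one attempt and no reset: what is moved stays moved. The work goes in short steps, Python scripts to look and compute and a shell command to move; the robot and the scene stay as the last step left them, time stands still between calls to the robot, and variables do not carry over. Pictures are saved under pics/ and viewed, at most 13 in all, crops included, and the job is handed in when it is done.

```bash
ls; mkdir -p pics
python3 - <<'E'
from station import ctrl, imaging, ticket, monitor
import cv2,numpy as np
np.set_printoptions(precision=4,suppress=True)
s=monitor.observe();print(s,ctrl.tcp_to_tips)
for n in("side","top","wrist"):
    p=imaging.camera_params(n);print(n,p)
    cv2.imwrite(f"pics/{n}0.png",imaging.capture(n))
E
```

```text
pics
station.py
steer.py
{'t': 0.0, 'joint_positions': array([-68.2331,  26.8963,  -2.7829,  87.8772,   1.3817,  65.3736,
        -4.7154]), 'qvel': array([-0.0272, -0.102 ,  0.0099,  0.0781, -0.0172, -0.0386,  0.0084]), 'tau': array([  0.0004, -50.7969,  -0.0809, -23.6159,  -0.0614,   0.0381,
         0.0002]), 'eef_pos': array([0.2681, 0.6188, 0.2405]), 'orientation': array([[-0.9176,  0.3975, -0.0007],
       [ 0.3975,  0.9176, -0.0019],
       [-0.0001, -0.002 , -1.    ]]), 'force': array([ 0.0389,  0.1271, -0.2691]), 'torque': array([-0.0354,  0.0205, -0.0083]), 'finger_force': 0.0, 'width': 1.0001917588567522} 0.019
side {'fx': 429.7864282138791, 'fy': 429.7864282138791, 'cx': 331.48919549288604, 'cy': 201.05871929423068, 'extrinsics': array([[ 0.9996, -0.021 , -0.0175,  0.596 ],
       [ 0.0076, -0.4039,  0.9148, -1.1076],
       [-0.0263, -0.9146, -0.4036,  0.5323],
       [ 0.    ,  0.    ,  0.    ,  1.    ]])}
top {'fx': 366.845499222179, 'fy': 366.845499222179, 'cx': 312.04016332927824, 'cy': 194.50383973761754, 'extrinsics': array([[ 0.0102, -0.9893,  0.1453,  0.4578],
       [-0.9998, -0.0072,  0.0207, -0.0545],
       [-0.0194, -0.1455, -0.9892,  0.9078],
       [ 0.    ,  0.    ,  0.    ,  1.    ]])}
wrist {'fx': 358.5946335953341, 'fy': 358.5946335953341, 'cx': 323.17480738007987, 'cy': 195.37257152200135, 'extrinsics': array([[ 0.3959,  0.8768,  0.273 ,  0.192 ],
       [ 0.9183, -0.3776, -0.1189,  0.6549],
       [-0.0011,  0.2977, -0.9547,  0.3843],
       [ 0.    ,  0.    ,  0.    ,  1.    ]])}
```

View pics/top0.png

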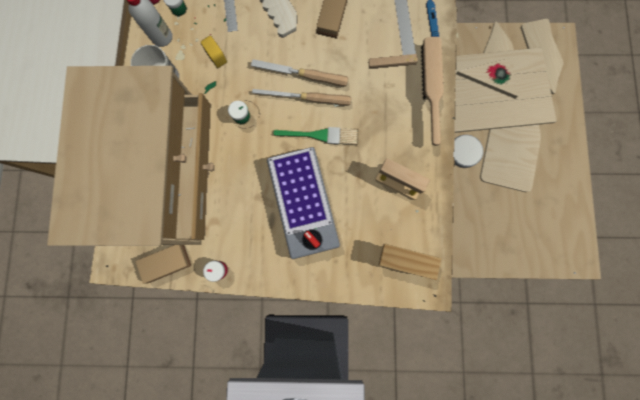

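View pics/side0.png

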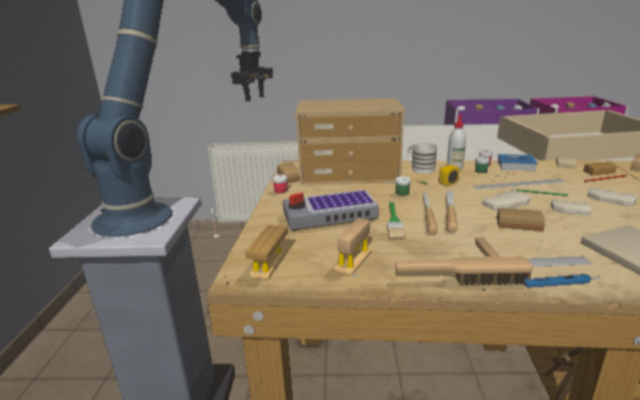

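The top view shows the lamp at about (303,205) with the red switch at (312,239). One bar is at (410,262) near the robot and the other is at (402,180). I'll enlarge it for precise corners.

Run:
```python
import cv2
a=cv2.imread("pics/top0.png")[140:290,255:455]
cv2.imwrite("pics/c.png",cv2.resize(a,None,fx=4,fy=4,interpolation=cv2.INTER_CUBIC))
```

```text
(no output)
```

View pics/c.png

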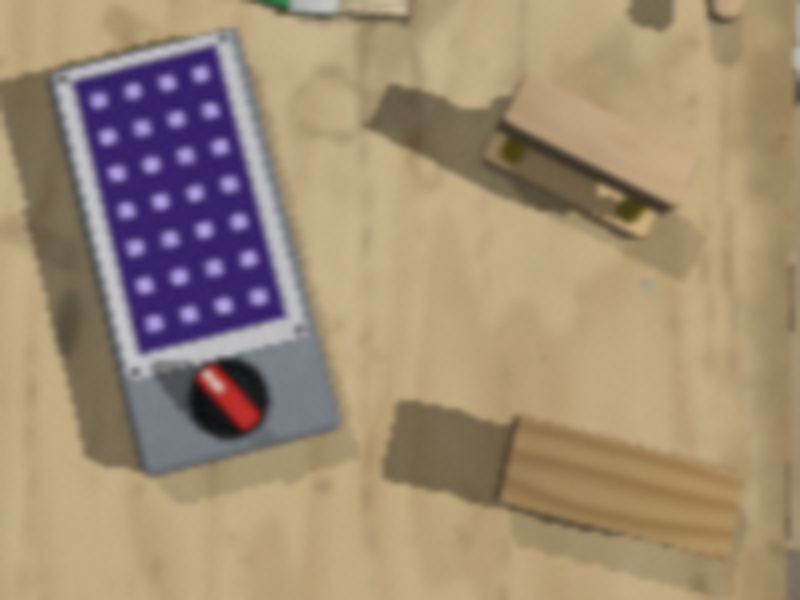

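The crop shows the glass corners at (75,83), (218,46), (285,318) and (140,354). The switch grip bar runs from (205,368) to (255,428). The striped bar's top corners are at (515,415), (745,472), (728,557) and (500,498).

```bash
cat > h.py <<'E'
import numpy as np, cv2
from station import ctrl, imaging, ticket, monitor
np.set_printoptions(precision=4,suppress=True)
def ray(n,uv,z,p=None):
    p=p or imaging.camera_params(n); E=p["extrinsics"]
    uv=np.atleast_2d(uv)
    d=np.c_[(uv[:,0]-p["cx"])/p["fx"],(uv[:,1]-p["cy"])/p["fy"],np.ones(len(uv))]@E[:3,:3].T
    return E[:3,3]+d*((z-E[2,3])/d[:,2])[:,None]
def rel(pos,yaw):
    """tool-frame shift/turn to put TCP at pos, pointing down, tool y axis along +-yaw(deg)"""
    from scipy.spatial.transform import Rotation as R
    s=monitor.observe();M=s["orientation"]
    for yw in (yaw,yaw+180):
        a=np.radians(yw);y=np.array([np.cos(a),np.sin(a),0]);z=np.array([0,0,-1.]);x=np.cross(y,z)
        print("turn",yw,R.from_matrix(M.T@np.c_[x,y,z]).as_rotvec(degrees=True),"shift",M.T@(np.array(pos)-s["eef_pos"]))
E
python3 - <<'E'
from h import *
f=lambda a:np.array(a)/4+[254.6,139.6]
def box(n,c,z):
    P=ray("top",f(c),z);print(n,"c",P.mean(0),"sides",[np.linalg.norm(P[i]-P[i-1]) for i in range(4)],
     "yaw of edges",[np.degrees(np.arctan2(*(P[i]-P[i-1])[1::-1])) for i in range(4)])
box("glass",[(75,83),(218,46),(285,318),(140,354)],.05)
box("bar",[(515,415),(745,472),(728,557),(500,498)],.07)
box("pale",[(530,75),(697,155),(672,208),(502,120)],.084)
print("case",ray("top",f([(150,475),(342,428)]),.05))
P=ray("top",f([(205,368),(255,428)]),.084);print(P,P.mean(0),np.degrees(np.arctan2(*(P[0]-P[1])[1::-1])))
E
```

```text
glass c [ 0.5963 -0.0064  0.05  ] sides [np.float64(0.16730395075446222), np.float64(0.08873735372097578), np.float64(0.16848547652978527), np.float64(0.08726019578063397)] yaw of edges [np.float64(14.601460921605096), np.float64(-74.79473101770844), np.float64(-165.89930965464978), np.float64(104.44390443198924)]
bar c [ 0.4323 -0.2577  0.07  ] sides [np.float64(0.04703999369789258), np.float64(0.13113609312480262), np.float64(0.04794469299733392), np.float64(0.1292418514251068)] yaw of edges [np.float64(-11.268703870294145), np.float64(-103.37488563424371), np.float64(166.42334264379036), np.float64(76.21008110692186)]
pale c [ 0.6266 -0.2475  0.084 ] sides [np.float64(0.031143196891485373), np.float64(0.10425852107214541), np.float64(0.0340937688173641), np.float64(0.10729836649801199)] yaw of edges [np.float64(-31.870908151426377), np.float64(-116.22869161150747), np.float64(153.65893816312), np.float64(62.114981252151125)]
case [[ 0.4345  0.0079  0.05  ]
 [ 0.4625 -0.1027  0.05  ]]
[[ 0.4948 -0.0243  0.084 ]
 [ 0.4618 -0.0525  0.084 ]] [ 0.4783 -0.0384  0.084 ] 40.57930822185436
```

The manual's scale: shifts go in shares of 0.4 m and turns go in shares of 180 degrees. Converting my numbers, -0.12 m / 0.4 = -0.3, -0.08 m / 0.4 = -0.2, 14 degrees / 180 = 0.0778.

```bash
echo '[0, 0, 0, 0, 0, -0.1, 1, 0, 0, 0, 0, 0, -0.2, 1, 0, 0, 0, 0, 0, -0.3, 1, 0, 0, 0.0389, -0.065, -0.075, -0.3, 1, 0, 0, 0.0778, -0.13, -0.15, -0.3, 1]' | python3 steer.py; python3 -c "
from h import *
rel([.478,-.038,.36],-49.4); print(monitor.observe()['joint_positions'])"
```

```text
t: 0.57
eef_pos: [0.2913, 0.5457, 0.3642]
orientation: [[-0.793, 0.609, 0.002], [0.609, 0.793, 0.006], [0.002, 0.006, -1.0]]
force: [0.5, -1.0, -0.1]
width: 1.002
finger_force: 0.0
turn -49.4 [  0.1178  -0.3923 101.9006] shift [-0.5034 -0.3494  0.001 ]
turn 130.6 [  0.3706   0.1113 -78.0987] shift [-0.5034 -0.3494  0.001 ]
[-66.2239  16.8958   0.5826  86.492   -0.233   76.26   -13.1114]
```

Scaled: -0.165 m / 0.4 = -0.4125, -0.033 m / 0.4 = -0.0825, 35 degrees / 180 = 0.1944.

```bash
echo '[0, 0, 0.0389, -0.0825, -0.0575, 0, 1, 0, 0, 0.0778, -0.165, -0.115, 0, 1, 0, 0, 0.1167, -0.2475, -0.1725, 0, 1, 0, 0, 0.1556, -0.33, -0.23, 0, 1, 0, 0, 0.1944, -0.4125, -0.2875, 0, 1]' | python3 steer.py; python3 -c "
from h import *
rel([.478,-.038,.36],-49.4); print(monitor.observe()['joint_positions'])"
```

```text
t: 0.98
eef_pos: [0.3534, 0.3499, 0.3613]
orientation: [[-0.296, 0.955, -0.0], [0.955, 0.296, -0.0], [0.0, -0.0, -1.0]]
force: [0.7, 0.7, 0.3]
width: 1.0
finger_force: 0.0
turn -49.4 [-0.0171  0.0102 66.6412] shift [-0.4074  0.004   0.0013]
turn 130.6 [  -0.0114   -0.0192 -113.3588] shift [-0.4074  0.004   0.0013]
[-58.4942   4.6527   9.6614 101.9939  -0.8248  73.4364 -31.3876]
```

Scaled: -0.2 m / 0.4 = -0.5, -0.16 m / 0.4 = -0.4, 35 degrees / 180 = 0.1944.

```bash
echo '[0, 0, 0.0389, -0.1, 0, 0, 1, 0, 0, 0.0778, -0.2, 0.0025, 0, 1, 0, 0, 0.1167, -0.3, 0.0025, 0, 1, 0, 0, 0.1556, -0.4, 0.005, 0, 1, 0, 0, 0.1944, -0.5, 0.005, 0, 1]' | python3 steer.py; python3 -c "
from h import *
rel([.478,-.038,.3],-49.4); print(monitor.observe()['joint_positions'])"
```

```text
t: 1.4
eef_pos: [0.4157, 0.16, 0.3615]
orientation: [[0.305, 0.952, 0.0], [0.952, -0.305, 0.0], [0.0, -0.0, -1.0]]
force: [0.9, -0.4, -0.1]
width: 1.0
finger_force: 0.0
turn -49.4 [-0.0095 -0.0264 31.6427] shift [-0.1695  0.1197  0.0614]
turn 130.6 [   0.0351   -0.0127 -148.3573] shift [-0.1695  0.1197  0.0614]
[-47.3131  -1.4596  20.589  108.0873   0.5139  73.2618 -44.6354]
```

Scaled: -0.165 m / 0.4 = -0.4125, -0.132 m / 0.4 = -0.33, 32 degrees / 180 = 0.1778.

```bash
echo '[0, 0, 0.0333, -0.0825, 0.06, 0, 1, 0, 0, 0.0667, -0.165, 0.12, 0, 1, 0, 0, 0.1056, -0.2475, 0.18, 0.025, 1, 0, 0, 0.1389, -0.33, 0.24, 0.0875, 1, 0, 0, 0.1778, -0.4125, 0.3, 0.15, 1]' | python3 steer.py; echo '[0, 0, 0, 0, 0, 0, 1, 0, 0, 0, 0, 0, 0, 1, 0, 0, 0, 0, 0, 0, 1]' | python3 steer.py; python3 -c "
from h import *
rel([.478,-.038,.3],-49.4); print(monitor.observe()['joint_positions'])
print(imaging.camera_params('wrist')['extrinsics'])
cv2.imwrite('pics/w1.png',imaging.capture('wrist'))"
```

```text
t: 1.82
eef_pos: [0.4778, -0.0231, 0.3084]
orientation: [[0.763, 0.646, 0.003], [0.646, -0.763, 0.001], [0.003, 0.001, -1.0]]
force: [0.4, 0.9, 0.3]
width: 0.999
finger_force: 0.0
t: 2.07
eef_pos: [0.4772, -0.0206, 0.308]
orientation: [[0.759, 0.651, -0.0], [0.651, -0.759, 0.0], [-0.0, -0.001, -1.0]]
force: [0.0, 1.6, 1.3]
width: 1.003
finger_force: 0.0
turn -49.4 [-0.0338  0.0072  0.0246] shift [-0.0107  0.0138  0.008 ]
turn 130.6 [  -0.0113   -0.0531 -179.9754] shift [-0.0107  0.0138  0.008 ]
[-34.015    4.3612  33.9159 110.0343  -2.677   66.3948 -48.4777]
[[ 0.6524 -0.7233 -0.2263  0.539 ]
 [-0.7579 -0.6231 -0.1933  0.036 ]
 [-0.0012  0.2977 -0.9547  0.4518]
 [ 0.      0.      0.      1.    ]]
```

View pics/w1.png

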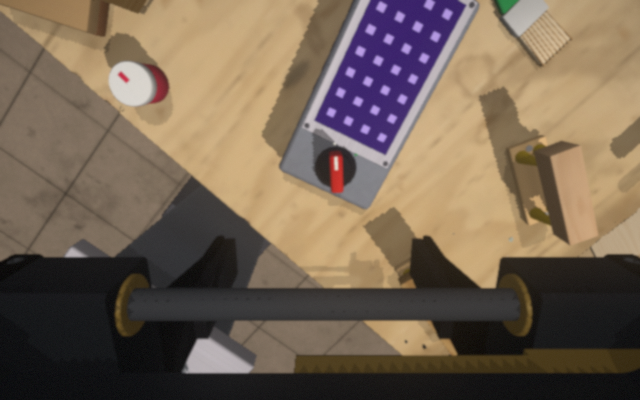

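The wrist view shows the red grip bar's top running from about (335,150) to (338,192), and the collar centred near (335,167).

Run:
```python
from h import *
a=cv2.imread('pics/w1.png');h=cv2.cvtColor(a,cv2.COLOR_BGR2HSV)
m=(((h[...,0]<8)|(h[...,0]>172))&(h[...,1]>150)&(h[...,2]>90)).astype(np.uint8);m[:, :250]=0;m[:120]=0;m[220:]=0;m[:,400:]=0
pts=np.argwhere(m)[:,::-1].astype(np.float32);r=cv2.minAreaRect(pts);print(len(pts),r)
b=cv2.boxPoints(r);P=ray("wrist",b,.084);print(P,P.mean(0),[np.degrees(np.arctan2(*(P[i]-P[i-1])[1::-1])) for i in range(4)],[np.linalg.norm(P[i]-P[i-1]) for i in range(4)])
v=((h[...,0]>115)&(h[...,0]<150)&(h[...,1]>90)).astype(np.uint8)
print(ray("wrist",[[309,125],[391,166],[362,210],[281,170]],.05))
```

```text
428 ((336.2541198730469, 172.3287353515625), (39.051212310791016, 13.717855453491211), 86.98721313476562)
[[ 0.4904 -0.0121  0.084 ]
 [ 0.5002 -0.0223  0.084 ]
 [ 0.4701 -0.052   0.084 ]
 [ 0.4599 -0.0415  0.084 ]] [ 0.4802 -0.032   0.084 ] [np.float64(44.036441147000374), np.float64(-46.1388365667411), np.float64(-135.31452244092796), np.float64(133.96923743179178)] [np.float64(0.042311527945889695), np.float64(0.01421748692702653), np.float64(0.04228798526447042), np.float64(0.014696451049072173)]
[[ 0.4956  0.0204  0.05  ]
 [ 0.5216 -0.0806  0.05  ]
 [ 0.4605 -0.0917  0.05  ]
 [ 0.4355  0.0118  0.05  ]]
```

Scaled: 0.14 m / 0.4 = 0.35, 0.12 m / 0.4 = 0.3, -4 degrees / 180 = -0.0222.

```bash
echo '[0, 0, -0.0111, -0.01, 0.0125, 0.1, 1, 0, 0, -0.0222, -0.02, 0.025, 0.2, 1, 0, 0, -0.0222, -0.02, 0.03, 0.3, 1, 0, 0, -0.0222, -0.02, 0.03, 0.35, 1, 0, 0, -0.0222, -0.02, 0.03, 0.35, 1]' | python3 steer.py;echo '[0, 0, 0, 0, 0, 0, 1, 0, 0, 0, 0, 0, 0, 1, 0, 0, 0, 0, 0, 0, 1, 0, 0, 0, 0, 0, 0, 1]' | python3 steer.py
python3 - <<'E'
from h import *
print(monitor.observe()['qvel'].round(1))
p=imaging.camera_params('wrist')
a=imaging.capture('wrist');cv2.imwrite('pics/w2.png',a);h=cv2.cvtColor(a,cv2.COLOR_BGR2HSV)
m=(((h[...,0]<8)|(h[...,0]>172))&(h[...,1]>150)&(h[...,2]>90)).astype(np.uint8)
n,l,st,c=cv2.connectedComponentsWithStats(m);k=1+st[1:,4].argmax()
print(st[1:][st[1:,4]>100])
k=min((i for i in range(1,n) if st[i,4]>200),key=lambda i:abs(c[i,0]-335))
pts=np.argwhere(l==k)[:,::-1].astype(np.float32);r=cv2.minAreaRect(pts);print(len(pts),r)
b=cv2.boxPoints(r);P=ray("wrist",b,.084,p);print(P,P.mean(0),[np.degrees(np.arctan2(*(P[i]-P[i-1])[1::-1])) for i in range(4)],[np.linalg.norm(P[i]-P[i-1]) for i in range(4)])
rel([.479,-.035,.08],-45.5)
E
```

```text
t: 2.53
eef_pos: [0.4761, -0.0336, 0.1646]
orientation: [[0.71, 0.704, -0.008], [0.704, -0.71, -0.001], [-0.006, -0.005, -1.0]]
force: [0.1, 0.7, 0.6]
width: 0.999
finger_force: 0.0
t: 2.87
eef_pos: [0.4803, -0.035, 0.1699]
orientation: [[0.712, 0.703, 0.004], [0.703, -0.712, 0.001], [0.003, 0.002, -1.0]]
force: [1.0, -0.8, 0.5]
width: 1.001
finger_force: 0.0
[ 0.2  0.3 -0.1  0.6 -0.1 -0.2  0.1]
[[  47   38   39   46 1030]
 [ 314  181   21   60 1001]]
1001 ((324.0, 210.5), (59.0, 20.0), 90.0)
[[ 0.4903 -0.013   0.084 ]
 [ 0.4996 -0.0224  0.084 ]
 [ 0.4697 -0.0527  0.084 ]
 [ 0.4599 -0.0427  0.084 ]] [ 0.4799 -0.0327  0.084 ] [np.float64(44.29706634276698), np.float64(-45.29261873152479), np.float64(-134.76263516114642), np.float64(134.69267817963328)] [np.float64(0.04254081039139006), np.float64(0.013254356080142863), np.float64(0.04254512011268127), np.float64(0.013952538390202012)]
turn -45.5 [ 0.0884 -0.1675  0.1189] shift [-0.0009 -0.0009  0.0896]
turn 134.5 [   0.2629    0.1388 -179.8809] shift [-0.0009 -0.0009  0.0896]
```

View pics/w2.png

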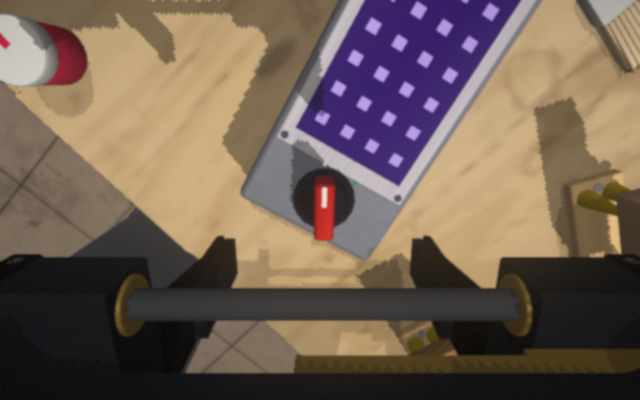

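The view shows the grip bar centred between the fingers at column 324 and parallel to the pads. I'll go straight down and close.

Scaled: 0.088 m / 0.4 = 0.22, 0.08 m / 0.4 = 0.2.

```bash
echo '[0, 0, 0, 0, 0, 0.075, 1, 0, 0, 0, 0, 0, 0.15, 1, 0, 0, 0, 0, 0, 0.2, 1, 0, 0, 0, 0, 0, 0.22, 1, 0, 0, 0, 0, 0, 0.22, 1]' | python3 steer.py;echo '[0, 0, 0, 0, 0, 0, 1, 0, 0, 0, 0, 0, 0, 0, 0, 0, 0, 0, 0, 0, 0, 0, 0, 0, 0, 0, 0, 0, 0, 0, 0, 0, 0, 0, 0]' | python3 steer.py;echo '[0, 0, 0, 0, 0, 0, 0, 0, 0, 0, 0, 0, 0, 0, 0, 0, 0, 0, 0, 0, 0, 0, 0, 0, 0, 0, 0, 0, 0, 0, 0, 0, 0, 0, 0]' | python3 steer.py; python3 -c "
from h import *
print(monitor.observe()['joint_positions'])"
```

```text
t: 3.33
eef_pos: [0.4782, -0.0353, 0.0792]
orientation: [[0.712, 0.702, -0.003], [0.702, -0.712, -0.0], [-0.002, -0.002, -1.0]]
force: [0.3, -0.6, 0.3]
width: 1.0
finger_force: 0.0
t: 3.75
eef_pos: [0.4795, -0.0353, 0.0809]
orientation: [[0.712, 0.702, 0.002], [0.702, -0.712, 0.0], [0.001, 0.001, -1.0]]
force: [-0.1, -0.8, -0.2]
width: 0.783
finger_force: 0.0
t: 4.17
eef_pos: [0.479, -0.0354, 0.0801]
orientation: [[0.712, 0.702, -0.0], [0.702, -0.712, 0.0], [-0.0, -0.0, -1.0]]
force: [0.5, 0.3, 0.4]
width: 0.401
finger_force: 0.0
[-24.1481  23.5272  28.9541 123.656  -18.7439  36.982  -27.5037]
```

```bash
echo '[0, 0, 0, 0, 0, 0, 0, 0, 0, 0, 0, 0, 0, 0, 0, 0, 0, 0, 0, 0, 0, 0, 0, 0, 0, 0, 0, 0, 0, 0, 0, 0, 0, 0, 0]' | python3 steer.py; echo '[0, 0, 0, 0, 0, 0, 0, 0, 0, 0, 0, 0, 0, 0, 0, 0, 0, 0, 0, 0, 0]' | python3 steer.py
```

```text
t: 4.58
eef_pos: [0.4797, -0.0361, 0.0802]
orientation: [[0.713, 0.701, 0.002], [0.701, -0.713, -0.001], [0.001, 0.002, -1.0]]
force: [2.8, -2.7, -3.7]
width: 0.161
finger_force: 30.0
t: 4.83
eef_pos: [0.4797, -0.0361, 0.0802]
orientation: [[0.713, 0.701, 0.002], [0.701, -0.713, -0.001], [0.001, 0.002, -1.0]]
force: [4.6, -4.3, -5.1]
width: 0.158
finger_force: 30.0
```

Scaled: 30 degrees / 180 = 0.1667.

```bash
echo '[0, 0, 0.0333, 0, 0, 0, 0, 0, 0, 0.0667, 0, 0, 0, 0, 0, 0, 0.1, 0, 0, 0, 0, 0, 0, 0.1333, 0, 0, 0, 0, 0, 0, 0.1667, 0, 0, 0, 0]' | python3 steer.py; python3 -c "
from h import *
s=monitor.observe();print(s['joint_positions'],s['torque'])"
```

```text
t: 5.25
eef_pos: [0.4799, -0.0364, 0.0802]
orientation: [[0.969, 0.248, 0.002], [0.248, -0.969, -0.002], [0.002, 0.003, -1.0]]
force: [4.4, -4.6, -6.7]
width: 0.155
finger_force: 30.0
[-30.3416  25.1968  37.1867 123.9281 -24.5334  37.9679 -51.79  ] [-1.2375 -0.805   0.1099]
```

Scaled: 29 degrees / 180 = 0.1611.

```bash
echo '[0, 0, 0.0333, 0, 0, 0, 0, 0, 0, 0.0667, 0, 0, 0, 0, 0, 0, 0.1, 0, 0, 0, 0, 0, 0, 0.1333, 0, 0, 0, 0, 0, 0, 0.1611, 0, 0, 0, 0]' | python3 steer.py; echo '[0, 0, 0.0056, 0, 0, 0, 0, 0, 0, 0.0167, 0, 0, 0, 0, 0, 0, 0.0167, 0, 0, 0, 0, 0, 0, 0.0167, 0, 0, 0, 0]' | python3 steer.py;python3 -c "
from h import *
s=monitor.observe();print(s['joint_positions'],s['torque'])"
```

```text
t: 5.67
eef_pos: [0.4799, -0.0368, 0.0803]
orientation: [[0.967, -0.253, 0.003], [-0.253, -0.967, -0.003], [0.003, 0.002, -1.0]]
force: [4.0, -5.6, -6.5]
width: 0.158
finger_force: 30.0
t: 6.0
eef_pos: [0.4799, -0.0369, 0.0802]
orientation: [[0.955, -0.297, 0.002], [-0.297, -0.955, -0.003], [0.003, 0.003, -1.0]]
force: [2.9, -6.3, -6.9]
width: 0.16
finger_force: 30.0
[-36.5858  27.7341  45.8895 124.217  -31.1262  39.8303 -76.6665] [-1.3317 -0.6731  0.4084]
```

Scaled: 4 degrees / 180 = 0.0222.

```bash
echo '[0, 0, 0.0111, 0, 0, 0, 0, 0, 0, 0.0222, 0, 0, 0, 0, 0, 0, 0.0222, 0, 0, 0, 0, 0, 0, 0.0222, 0, 0, 0, 0]' | python3 steer.py; python3 -c "
from h import *
s=monitor.observe();print(s['joint_positions'],s['torque'])
a=imaging.capture('wrist')[100:400,120:520];cv2.imwrite('pics/w3.png',a)"
```

```text
t: 6.33
eef_pos: [0.4796, -0.0368, 0.0803]
orientation: [[0.932, -0.362, 0.001], [-0.362, -0.932, -0.004], [0.003, 0.003, -1.0]]
force: [3.2, -6.0, -3.6]
width: 0.164
finger_force: 30.0
[-37.341   28.1102  46.9688 124.2518 -31.9446  40.1629 -79.7201] [-1.3401 -0.4696  0.7459]
```

View pics/w3.png

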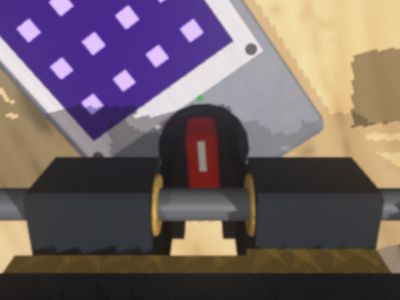

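The gripped switch sits at its stop: the torque has risen to 0.75 N m and a green light is on at about (200,98). Releasing.

Scaled: -0.14 m / 0.4 = -0.35, -0.1 m / 0.4 = -0.25.

```bash
echo '[0, 0, 0, 0, 0, 0, 1, 0, 0, 0, 0, 0, 0, 1, 0, 0, 0, 0, 0, 0, 1, 0, 0, 0, 0, 0, 0, 1, 0, 0, 0, 0, 0, 0, 1]' | python3 steer.py; echo '[0, 0, 0, 0, 0, 0, 1, 0, 0, 0, 0, 0, 0, 1, 0, 0, 0, 0, 0, 0, 1, 0, 0, 0, 0, 0, 0, 1, 0, 0, 0, 0, 0, 0, 1]' | python3 steer.py;  echo '[0, 0, 0, 0, 0, -0.075, 1, 0, 0, 0, 0, 0, -0.15, 1, 0, 0, 0, 0, 0, -0.25, 1, 0, 0, 0, 0, 0, -0.35, 1, 0, 0, 0, 0, 0, -0.35, 1]' | python3 steer.py; python3 -c "
from h import *
rel([.432,-.258,.22],-12.5);print(monitor.observe()['joint_positions'])
cv2.imwrite('pics/w4.png',imaging.capture('wrist'))"
```

```text
t: 6.8
eef_pos: [0.4797, -0.0352, 0.0805]
orientation: [[0.931, -0.365, 0.001], [-0.365, -0.931, 0.0], [0.001, -0.001, -1.0]]
force: [2.8, -2.0, 1.5]
width: 0.458
finger_force: 1.3
t: 7.22
eef_pos: [0.4783, -0.0349, 0.0799]
orientation: [[0.931, -0.365, -0.001], [-0.365, -0.931, 0.001], [-0.002, -0.0, -1.0]]
force: [-0.4, 0.2, 0.5]
width: 0.844
finger_force: 0.0
t: 7.63
eef_pos: [0.483, -0.0363, 0.2262]
orientation: [[0.931, -0.365, 0.011], [-0.365, -0.931, 0.003], [0.01, -0.007, -1.0]]
force: [2.2, -0.8, 0.0]
width: 0.998
finger_force: 0.0
turn -12.5 [  0.2019  -0.7361 -98.9318] shift [0.0335 0.225  0.005 ]
turn 167.5 [-0.7054 -0.1935 81.066 ] shift [0.0335 0.225  0.005 ]
[-51.3391  14.701   60.7707 116.8054 -15.7397  56.2698 -94.0702]
```

View pics/w4.png

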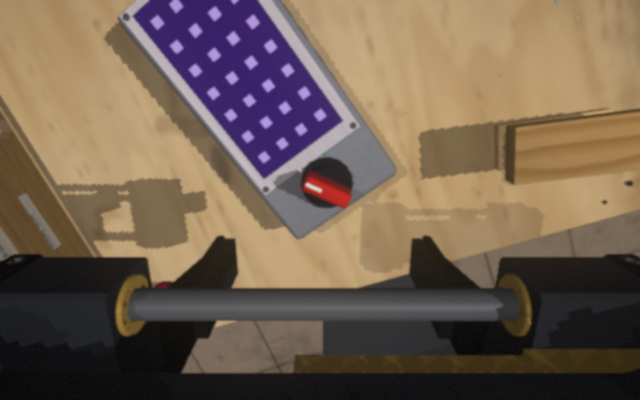

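The switch is back at its 45° rest direction at about (325,183), and the striped bar is at the right, from x=505. Moving above the bar.

Scaled: 0.14 m / 0.4 = 0.35, 0.112 m / 0.4 = 0.28, -35 degrees / 180 = -0.1944.

```bash
echo '[0, 0, -0.0389, 0.01, 0.07, 0, 1, 0, 0, -0.0778, 0.02, 0.14, 0, 1, 0, 0, -0.1167, 0.03, 0.21, 0, 1, 0, 0, -0.1556, 0.04, 0.28, 0, 1, 0, 0, -0.1944, 0.05, 0.35, 0, 1]' | python3 steer.py;  python3 -c "
from h import *
rel([.432,-.258,.22],-12.5);print(monitor.observe()['joint_positions'])"
```

```text
t: 8.1
eef_pos: [0.4451, -0.1735, 0.2191]
orientation: [[0.97, 0.241, -0.002], [0.241, -0.97, 0.001], [-0.002, -0.002, -1.0]]
force: [-0.3, 0.6, 0.1]
width: 0.999
finger_force: 0.0
turn -12.5 [ -0.1551   0.0468 -63.5389] shift [-0.0331  0.0789 -0.001 ]
turn 167.5 [  0.0531   0.1761 116.4609] shift [-0.0331  0.0789 -0.001 ]
[-29.3782  13.2204  53.8362 117.4266 -12.9539  55.5294 -44.8706]
```

Scaled: 0.079 m / 0.4 = 0.1975, 0.064 m / 0.4 = 0.16, -35 degrees / 180 = -0.1944.

```bash
echo '[0, 0, -0.0389, -0.015, 0.04, 0, 1, 0, 0, -0.0778, -0.03, 0.08, 0, 1, 0, 0, -0.1167, -0.05, 0.12, 0, 1, 0, 0, -0.1556, -0.065, 0.16, 0, 1, 0, 0, -0.1944, -0.0825, 0.1975, 0, 1]' | python3 steer.py; echo '[0, 0, -0.0389, 0, 0, 0, 1, 0, 0, -0.0778, 0, 0, 0, 1, 0, 0, -0.1167, 0, 0, 0, 1, 0, 0, -0.1556, 0, 0, 0, 1, 0, 0, -0.1556, 0, 0, 0, 1]' | python3 steer.py; echo '[0, 0, 0, 0, 0, 0, 1, 0, 0, 0, 0, 0, 0, 1]' | python3 steer.py; python3 -c "
from h import *
rel([.432,-.258,.22],-12.5);print(monitor.observe()['joint_positions'])
p=imaging.camera_params('wrist');np.save('p5.npy',p,allow_pickle=True)
cv2.imwrite('pics/w5.png',imaging.capture('wrist'))"
```

```text
t: 8.52
eef_pos: [0.4319, -0.2578, 0.2188]
orientation: [[0.657, 0.754, -0.003], [0.754, -0.657, 0.001], [-0.001, -0.003, -1.0]]
force: [-0.2, 0.5, 0.4]
width: 1.0
finger_force: 0.0
t: 8.93
eef_pos: [0.432, -0.257, 0.2189]
orientation: [[0.23, 0.973, -0.002], [0.973, -0.23, 0.002], [0.001, -0.003, -1.0]]
force: [-0.8, -0.5, 0.7]
width: 1.0
finger_force: 0.0
t: 9.1
eef_pos: [0.4325, -0.2573, 0.2195]
orientation: [[0.235, 0.972, -0.001], [0.972, -0.235, 0.001], [0.0, -0.001, -1.0]]
force: [0.4, 0.4, 0.7]
width: 1.002
finger_force: 0.0
turn -12.5 [-0.083  -0.0212 -1.0813] shift [-0.0008 -0.0003 -0.0005]
turn 167.5 [ -0.033    0.1297 178.9186] shift [-0.0008 -0.0003 -0.0005]
[ -8.3192  14.0487  40.897  114.0098 -11.0617  55.8667  24.4113]
```

View pics/w5.png

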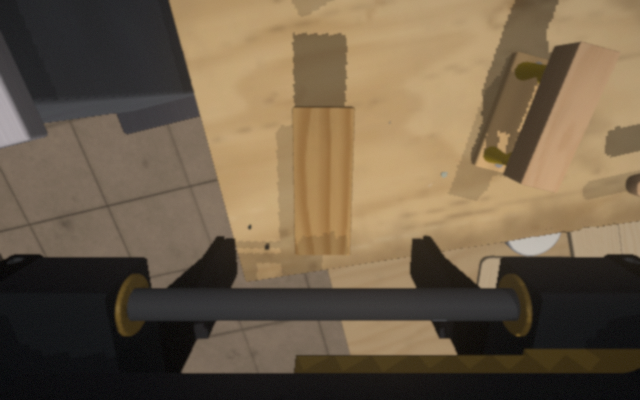

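The bar lies centred between the fingers, with top corners at (294,108), (354,107), (350,255) and (297,254).

Run:
```python
from h import *
p=np.load('p5.npy',allow_pickle=True).item()
P=ray("wrist",[(294,108),(354,107),(350,255),(297,254)],.07,p);print(P,P.mean(0),np.degrees(np.arctan2(*((P[0]+P[1]-P[2]-P[3])[1::-1]))))
```

```text
[[ 0.4239 -0.1867  0.07  ]
 [ 0.4706 -0.1971  0.07  ]
 [ 0.44   -0.3235  0.07  ]
 [ 0.3937 -0.3114  0.07  ]] [ 0.432  -0.2547  0.07  ] 76.36698681847669
```

Scaled: 0.158 m / 0.4 = 0.395, 0.001 m / 0.4 = 0.0025.

```bash
echo '[0, 0, 0, 0.0025, 0, 0.0875, 1, 0, 0, 0, 0.0025, 0, 0.1875, 1, 0, 0, 0, 0.0025, 0, 0.2875, 1, 0, 0, 0, 0.0025, 0, 0.3625, 1, 0, 0, 0, 0.0025, 0, 0.395, 1]' | python3 steer.py; echo '[0, 0, 0, 0, 0, 0, 1, 0, 0, 0, 0, 0, 0, 1, 0, 0, 0, 0, 0, 0, 0.5, 0, 0, 0, 0, 0, 0, 0.5, 0, 0, 0, 0, 0, 0, 0.5]' | python3 steer.py;echo '[0, 0, 0, 0, 0, 0, 0.5, 0, 0, 0, 0, 0, 0, 0.5, 0, 0, 0, 0, 0, 0, 0.5, 0, 0, 0, 0, 0, 0, 0.5, 0, 0, 0, 0, 0, 0, 0.5]' | python3 steer.py
```

```text
t: 9.57
eef_pos: [0.4308, -0.255, 0.0582]
orientation: [[0.233, 0.972, -0.007], [0.972, -0.233, 0.002], [0.001, -0.007, -1.0]]
force: [-0.6, 0.2, 0.1]
width: 1.001
finger_force: 0.0
t: 9.98
eef_pos: [0.4341, -0.2569, 0.0635]
orientation: [[0.232, 0.973, 0.003], [0.973, -0.232, -0.001], [-0.0, 0.003, -1.0]]
force: [0.1, 0.8, -0.1]
width: 0.853
finger_force: 0.0
t: 10.4
eef_pos: [0.4332, -0.2565, 0.0623]
orientation: [[0.232, 0.973, 0.0], [0.973, -0.232, 0.0], [0.0, 0.0, -1.0]]
force: [-1.0, -0.1, 3.0]
width: 0.574
finger_force: 30.0
```

Scaled: -0.03 m / 0.4 = -0.075, -0.015 m / 0.4 = -0.0375.

```bash
echo '[0, 0, 0, 0, 0, 0, 0, 0, 0, 0, 0, 0, 0, 0, 0, 0, 0, 0, 0, -0.0125, 0, 0, 0, 0, 0, 0, -0.0375, 0, 0, 0, 0, 0, 0, -0.075, 0]' | python3 steer.py; echo '[0, 0, 0, 0, 0, -0.05, 0, 0, 0, 0, 0, 0, -0.1, 0, 0, 0, 0, 0, 0, -0.15, 0, 0, 0, 0, 0, 0, -0.2, 0, 0, 0, 0, 0, 0, -0.225, 0]' | python3 steer.py;python3 -c "
from h import *
rel([.596,-.007,.18],-75);print(monitor.observe()['joint_positions'])
cv2.imwrite('pics/s6.png',cv2.resize(imaging.capture('side')[130:300,200:420],None,fx=3,fy=3))"
```

```text
t: 10.82
eef_pos: [0.4323, -0.2563, 0.092]
orientation: [[0.232, 0.973, -0.003], [0.973, -0.232, 0.001], [0.0, -0.003, -1.0]]
force: [0.8, 0.0, -0.4]
width: 0.57
finger_force: 30.0
t: 11.23
eef_pos: [0.4339, -0.2574, 0.1848]
orientation: [[0.233, 0.973, 0.004], [0.973, -0.233, -0.001], [-0.0, 0.004, -1.0]]
force: [0.8, -0.2, -0.6]
width: 0.569
finger_force: 30.0
turn -75 [ 0.2087 -0.097  61.5497] shift [0.2813 0.0994 0.0051]
turn 105 [   0.1112    0.2392 -118.45  ] shift [0.2813 0.0994 0.0051]
[ -7.3567  16.9718  40.5041 116.2043 -14.1071  51.3716  27.317 ]
```

View pics/s6.png

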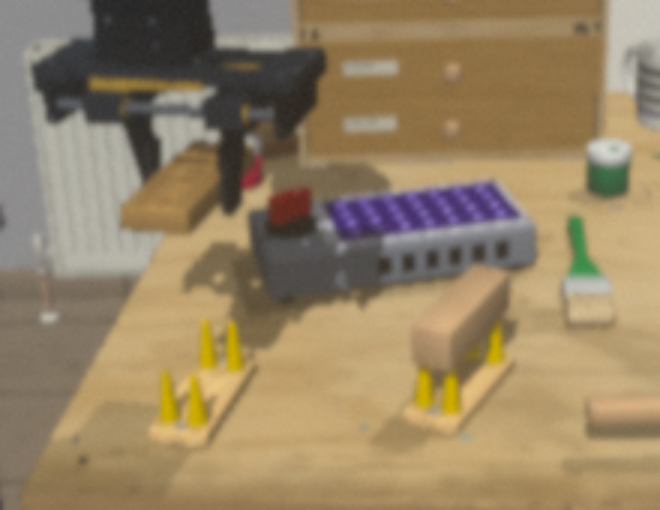

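The bar is held level in the gripper at about (180,190), clear of the empty stand. Now carry it over the glass.

Scaled: 0.125 m / 0.4 = 0.3125, 0.095 m / 0.4 = 0.2375, 28 degrees / 180 = 0.1556.

```bash
echo '[0, 0, 0.0222, 0.025, 0.01, 0, 0, 0, 0, 0.0556, 0.0875, 0.03, 0, 0, 0, 0, 0.0889, 0.1625, 0.0575, 0, 0, 0, 0, 0.1222, 0.2375, 0.085, 0, 0, 0, 0, 0.1556, 0.3125, 0.11, 0, 0]' | python3 steer.py;python3 -c "
from h import *
rel([.596,-.007,.18],-75);print(monitor.observe()['joint_positions'])"
```

```text
t: 11.7
eef_pos: [0.5052, -0.144, 0.1816]
orientation: [[0.666, 0.746, -0.001], [0.746, -0.666, 0.0], [-0.0, -0.001, -1.0]]
force: [-0.3, -0.4, -0.3]
width: 0.57
finger_force: 30.0
turn -75 [-0.0331  0.0247 33.2383] shift [ 0.1627 -0.0235  0.0016]
turn 105 [  -0.0325   -0.0436 -146.7616] shift [ 0.1627 -0.0235  0.0016]
[-24.0285  20.5423  44.5719 113.7839 -18.0337  52.7117 -11.9297]
```

Scaled: 0.145 m / 0.4 = 0.3625, 0.12 m / 0.4 = 0.3, 29 degrees / 180 = 0.1611.

```bash
echo '[0, 0, 0.0333, 0.075, -0.01, 0, 0, 0, 0, 0.0667, 0.15, -0.0225, 0, 0, 0, 0, 0.1, 0.225, -0.0325, 0, 0, 0, 0, 0.1333, 0.3, -0.0425, 0, 0, 0, 0, 0.1611, 0.3625, -0.0525, 0, 0]' | python3 steer.py;echo '[0, 0, 0.0111, 0.0075, 0, 0, 0, 0, 0, 0.0222, 0.0125, 0, 0, 0, 0, 0, 0.0222, 0.0125, 0, 0, 0, 0, 0, 0.0222, 0.0125, 0, 0, 0]' | python3 steer.py; python3 -c "
from h import *
rel([.596,-.007,.142],-75);print(monitor.observe()['joint_positions'])
cv2.imwrite('pics/t7.png',cv2.resize(imaging.capture('top')[120:280,220:440],None,fx=3,fy=3))"
```

```text
t: 12.12
eef_pos: [0.5858, -0.0201, 0.1812]
orientation: [[0.943, 0.332, -0.001], [0.332, -0.943, 0.0], [-0.001, -0.0, -1.0]]
force: [-0.2, -0.6, -1.0]
width: 0.569
finger_force: 30.0
t: 12.45
eef_pos: [0.5894, -0.0209, 0.1814]
orientation: [[0.963, 0.269, -0.001], [0.269, -0.963, -0.0], [-0.002, 0.0, -1.0]]
force: [-0.4, -0.2, -1.2]
width: 0.571
finger_force: 30.0
turn -75 [0.0052 0.0882 0.6217] shift [ 0.0102 -0.0116  0.0394]
turn 105 [  -0.1381    0.0081 -179.3782] shift [ 0.0102 -0.0116  0.0394]
[-38.2293  29.1882  50.0774 105.5753 -26.2252  57.6621 -51.6002]
```

View pics/t7.png

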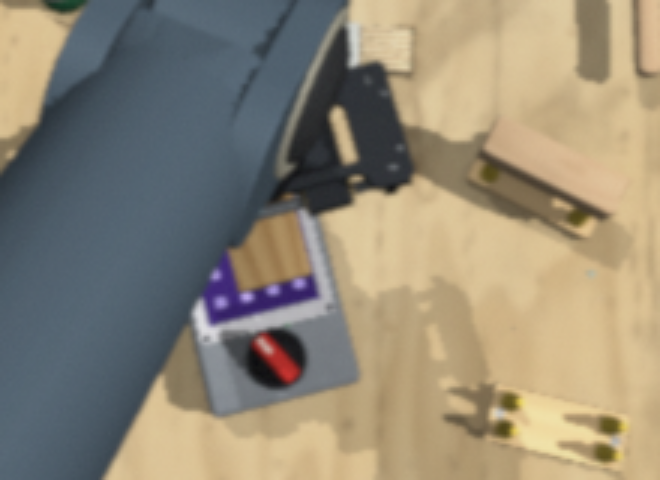

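The top view shows the bar aligned with the lamp over the glass, about 1 cm off centre, and the switch at rest. I'll finish the shift and lower it.

Scaled: 0.04 m / 0.4 = 0.1, 0.036 m / 0.4 = 0.09.

```bash
echo '[0, 0, 0, 0.0075, -0.01, 0.025, 0, 0, 0, 0, 0.0175, -0.02, 0.05, 0, 0, 0, 0, 0.025, -0.03, 0.075, 0, 0, 0, 0, 0.025, -0.03, 0.09, 0, 0, 0, 0, 0.025, -0.03, 0.1, 0]' | python3 steer.py;for i in 1 2 3 4; do echo '[0, 0, 0, 0, 0, 0, 0, 0, 0, 0, 0, 0, 0, 0, 0, 0, 0, 0, 0, 0, 0, 0, 0, 0, 0, 0, 0, 0, 0, 0, 0, 0, 0, 0, 0]' | python3 steer.py; done; python3 -c "
from h import *
rel([.596,-.007,.14],-75);print(monitor.observe()['qvel'])
a=imaging.capture('side')[110:290,230:430];b=imaging.capture('wrist')
cv2.imwrite('pics/f8.png',np.hstack([cv2.resize(a,(400,360)),cv2.resize(b,(400,360))]))"
```

```text
t: 12.92
eef_pos: [0.5956, -0.006, 0.1404]
orientation: [[0.963, 0.27, -0.002], [0.27, -0.963, -0.0], [-0.002, -0.001, -1.0]]
force: [-0.1, 1.0, -0.9]
width: 0.571
finger_force: 30.0
t: 13.33
eef_pos: [0.5966, -0.0068, 0.1426]
orientation: [[0.963, 0.268, 0.001], [0.268, -0.963, 0.0], [0.001, 0.0, -1.0]]
force: [-0.0, 0.1, -1.0]
width: 0.571
finger_force: 30.0
t: 13.75
eef_pos: [0.5963, -0.0066, 0.1422]
orientation: [[0.963, 0.269, 0.0], [0.269, -0.963, 0.0], [0.0, -0.0, -1.0]]
force: [-0.2, 0.1, 0.3]
width: 0.575
finger_force: 30.0
t: 14.17
eef_pos: [0.5963, -0.0067, 0.1421]
orientation: [[0.963, 0.269, -0.0], [0.269, -0.963, 0.0], [-0.0, -0.0, -1.0]]
force: [-1.1, -0.5, -0.9]
width: 0.571
finger_force: 30.0
t: 14.58
eef_pos: [0.5963, -0.0066, 0.1421]
orientation: [[0.963, 0.269, -0.0], [0.269, -0.963, 0.0], [-0.0, -0.0, -1.0]]
force: [-0.8, 0.0, -1.9]
width: 0.568
finger_force: 30.0
turn -75 [-0.0035  0.0007  0.5824] shift [-0.0004  0.0003  0.0021]
turn 105 [  -0.0011   -0.0054 -179.4176] shift [-0.0004  0.0003  0.0021]
[-0.0049  0.0217 -0.0336  0.0703 -0.003   0.0261  0.075 ]
```

View pics/f8.png

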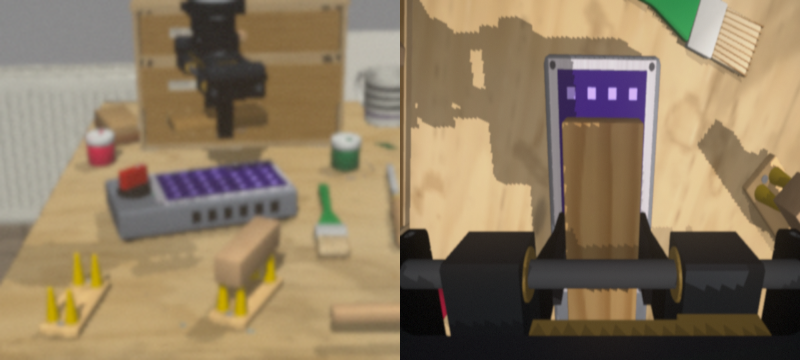

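The bar is level, parallel to the glass and centred across it (both at column 603), with clear air beneath it. I'll hold longer, then hand in.

```bash
for i in 1 2 3 4 5 6; do echo '[0, 0, 0, 0, 0, 0, 0, 0, 0, 0, 0, 0, 0, 0, 0, 0, 0, 0, 0, 0, 0, 0, 0, 0, 0, 0, 0, 0, 0, 0, 0, 0, 0, 0, 0]' | python3 steer.py | tail -2|head -1; done; python3 -c "
from station import ctrl, imaging, ticket, monitor
print(monitor.observe()['t'],ticket.job_done())"
```

```text
width: 0.573
width: 0.572
width: 0.568
width: 0.569
width: 0.57
width: 0.572
the job is handed in; nothing more can be done
17.1833 None
```

I handed the job in at 17.2 s with no verdict returned: the switch was turned to its stop and sprang back, and the striped bar has been held still for over 3 s, level and centred about 8 cm above the glass, with the pale bar, jar and brush never touched.

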